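Move three sample bottles on to their next machine

TASK

Three sample bottles each go on to their next machine: the tall round bottle from the balance to the magnetic stirrer, the square bottle from the stirrer to the shaker, and the low wide jar from the shaker to the balance. Each machine takes one bottle, so stand one of them on the empty drip tray on the way; at the end the tray is empty again and every bottle stands upright in the middle of its new machine's platform. Set them down gently, never let a bottle fall over, and leave the tube rack, the wash bottle and the steel cup where they are.

Things in the scene. Friction and masses are not known exactly. Their poses are not given: they have to be found in the camera images.
- tall_bottle: Tall round white plastic bottle with a ribbed blue screw cap, 136 mm high. Body 48 mm in diameter up to 90 mm, then a sloping shoulder; cap 36 mm in diameter from 106 to 136 mm height, good to grip. About 0.13 to 0.25 kg. Origin: centre of its underside; z up. Stands on the balance at the start.
- square_bottle: Square white plastic bottle with a ribbed blue screw cap, 110 mm high. Body 54 x 54 mm up to 72 mm, then a sloping shoulder; round cap 40 mm in diameter from 82 to 110 mm height, good to grip. About 0.14 to 0.28 kg. Origin: centre of its underside; z up, x and y square to its sides. Stands on the stirrer at the start.
- jar: Low wide round white plastic jar with a ribbed blue screw lid, 64 mm high. Body 58 mm in diameter up to 42 mm; lid 60 mm in diameter (62 mm over the ribs) from 42 to 64 mm height. About 0.14 to 0.28 kg. Origin: centre of its underside; z up. Stands on the shaker at the start.
- balance: Fixed low white laboratory balance, 195 x 150 mm, with a dark display and keys in front and a square bright steel pan 122 x 122 mm, flat, its top 50 mm above the bench. Origin: on the bench right under the pan's centre; x points away from the controls (the housing reaches 120 mm to -x and 76 mm to +x), y to the left, z up.
- stirrer: Fixed grey magnetic stirrer, 165 x 124 mm, with a speed knob on its black front and a flat round white ceramic plate 116 mm in diameter with a printed ring, its top 56 mm above the bench. Origin: on the bench right under the plate's centre; x points away from the knob (it reaches 123 mm to -x and 63 mm to +x), y to the left, z up.
- shaker: Fixed white orbital shaker (switched off, it does not move), 205 x 158 mm, with a square aluminium platform 150 x 150 mm covered with a flat black rubber mat, mat top 74 mm above the bench; a rail round the platform's edge stands 8 mm above the mat and leaves 138 x 138 mm inside. Origin: on the bench right under the mat's centre; x points away from the controls (it reaches 140 mm to -x and 81 mm to +x), y to the left, z up.
- tray: Fixed shallow grey drip tray, 136 x 136 mm, empty at the start; its floor is 3 mm above the bench, its rim 12 mm high and 4 mm thick. The free spot. Origin: on the bench under its centre; z up.
- tube_rack: Bystander: low white rack 56 x 100 mm with microtubes, 45 mm high, loose on the bench behind the stirrer. Origin: centre of its underside.
- wash_bottle: Bystander: small white wash bottle with a red cap and a bent spout, 54 mm in diameter, about 150 mm high with the spout, loose on the bench behind the tray. Origin: centre of its underside.
- steel_cup: Bystander: small open steel cup with a wire handle, 47 mm in diameter, 55 mm high, loose on the bench behind the balance. Origin: centre of its underside.
There are look-alikes about, which are no part of the job. Leave any green or yellow look-alike of the stirrer alone.

How it is judged:
By the outcome, as a careful person would: the job done as asked, in the order asked, and still so for the second after the job is handed in, with the robot touching nothing.
It also fails if it takes over 112 s, if anything falls off the work surface, if the arm or the gripper's body presses on something with over 40 N, if the wrist force passes 120 N, or if a joint passes its speed limit or range.

ROBOT

A 6-joint arm with a two-finger parallel gripper is mounted at the origin on the work surface. World frame = base frame: x ahead of the robot, y to its left, z up, the work surface at z = 0. Lengths are in m, angles in rad, forces in N, time in s.
With the tool pointing down it reaches from about 0.325 to 0.85 m from the base axis. Payload 4.4 kg.
Tool frame: the origin (TCP) lies on the front face of the gripper's body, between the roots of the fingers; the fingertips stand 97 mm ahead of it and the grasp point (between the pads) lies 78 mm ahead of it; z points along the fingers, y is the line along which they close (so a half turn about z gives the same grasp; the last joint's range is limited). The gripper opens to 94 mm and grips with 3 to 60 N. Pads are 16 mm wide; open, the fingers measure 119 mm over their backs; the gripper's body (75 mm by 177 mm) begins 78 mm behind the grasp point.
Start: joints at [0.98, 0.207, 1.542, -0, 1.393, -0.15], TCP at [0.245, 0.52, 0.303] pointing down, gripper open.
Joint ranges: [-2.73, 2.73], [-0.86, 2.22], [0.23, 2.46], [-1.11, 4.25], [0.08, 2.63], [-2.82, 2.82]. Speed limits (rad/s): [2.79, 2.79, 3.14, 3.14, 3.14, 3.14].

INTERFACE

Orientations are given as a unit quaternion [w, x, y, z].
In Python, from plant import bot, optics gives the robot as it stands.
- The arm moves only by the shell command python3 -m jog 'ROWS' [FORCE]. ROWS is JSON, a list of rows, each a list of 5 numbers: the closure, from 0 (fully open) to 1 (shut), then the shift along the tool's x, y, z in m, then the turn about the tool's z in rad. In form: [[fingers, dx, dy, dz, turn], ...]. A call has 1 to 20 rows; each row is the pose to reach, as a shift and turn from the pose commanded when the call began, along the tool's axes at that moment; what a row does not reach only later rows make up. A row lasts 1/8 s, in which the tool goes at most 62.5 mm and 10.7 degrees, less where a joint would pass 70% of its speed; a pose out of reach is approached as far as the arm can. A call with a gripper value outside its range is refused whole. The fingers move at their own pace and stop on an object; FORCE is the grip in N (left out, the last holds). Time passes only in rows, so rows that repeat a pose let the fingers close. It gives the time, the measured TCP pose, the force, the opening and the grip force at its end, in the units of the state.
- bot.sense(): the state, without advancing time (a new reading comes with each control period).
- optics.capture(name): name is "scene" or "side" or "wrist"; returns a dict with "pixels" (400x640x3 uint8, red, green, blue), "intrinsics" (3x3 intrinsics, pixels), "k1" (the pictures are not rectified: a ray, as slopes to the right and down, at radius r is drawn at 1 + k1 r^2 times it, then the intrinsics apply), "eye" and "attitude" of the camera in the world; the wrist camera has in their place "hand_eye" (4x4, takes a point from camera to tool coordinates, whose origin is the TCP and whose axes are the flange's). Camera axes: x right, y down, z forward; pixel columns grow to the right and rows downward; lengths in m; the calibration is good to about 2 mm. A picture is of the moment at which its call begins: read the wrist's pose just before it. There is no depth.
- bot.sign_off(): hands the job in; it is judged then, once.
The state is a dict: "time_s": time; "qpos": joint angles; "dq": joint speeds; "effort": joint torques, N m; "eef_pos": TCP position; "eef_rot": TCP orientation; "ft_force": force on the tool from outside, world axes, zero at the start; "torque": the same for the moment, N m; "gripper_width": finger opening in m; "grasp_force": force on a finger pad.
Only numpy, scipy, OpenCV 4.12 (cv2) and the standard library are available. Lean on these libraries where they do the work, as an engineer would, in place of code of your own. Each camera call takes 0.05 s, during which the arm holds its last target. There are 200 camera calls.

## Working session

There is one attempt and no reset: what is moved stays moved. The work goes in short steps, Python scripts to look and compute and a shell command to move; the robot and the scene stay as the last step left them, time stands still between calls to the robot, and variables do not carry over. Pictures are saved under pics/ and viewed, at most 14 in all, crops included, and the job is handed in when it is done.

```bash
mkdir -p pics; ls
cat > h.py <<'E'
import numpy as np, cv2
from plant import bot, optics
from scipy.spatial.transform import Rotation as R
def q2R(q): return R.from_quat([q[1],q[2],q[3],q[0]]).as_matrix()
def grab(name,fn=None):
    s=bot.sense(); c=optics.capture(name)
    if name=="wrist":
        T=np.eye(4); T[:3,:3]=q2R(s["eef_rot"]); T[:3,3]=s["eef_pos"]
        T=T@np.array(c["hand_eye"]); c["o"],c["A"]=T[:3,3],T[:3,:3]
    else:
        a=np.array(c["attitude"]); c["o"]=np.array(c["eye"]); c["A"]=a if a.shape==(3,3) else q2R(a)
    if fn: cv2.imwrite("pics/"+fn,c["pixels"][:,:,::-1])
    return c
def ray(c,u,v):
    K=np.array(c["intrinsics"]); d=np.array([(u-K[0,2])/K[0,0],(v-K[1,2])/K[1,1]]); p=d.copy()
    for _ in range(20): p=d/(1+c["k1"]*(p@p))
    return c["A"]@np.array([p[0],p[1],1])
def onz(c,u,v,z):
    r=ray(c,u,v); return c["o"]+r*(z-c["o"][2])/r[2]
def proj(c,P):
    p=c["A"].T@(np.array(P)-c["o"]); p=p[:2]/p[2]; p=p*(1+c["k1"]*(p@p)); K=np.array(c["intrinsics"])
    return np.array([K[0,0]*p[0]+K[0,2],K[1,1]*p[1]+K[1,2]])
E
python3 - <<'E'
from h import *
for n in ["scene","side","wrist"]:
    c=grab(n,n+"0.png"); print(n,np.round(c["o"],3),np.round(c["A"],3).tolist(),c["k1"],np.array(c["intrinsics"]).tolist())
print(bot.sense())
E
```

```text
pics
scene [ 0.977 -0.749  1.074] [[0.842, 0.411, -0.349], [0.539, -0.623, 0.566], [0.015, -0.665, -0.747]] -0.08628726837954341 [[451.2384637737627, 0.0, 317.33833473886665], [0.0, 451.2384637737627, 197.54358862684646], [0.0, 0.0, 1.0]]
side [0.461 1.38  0.95 ] [[-0.999, -0.037, 0.031], [-0.046, 0.543, -0.839], [0.014, -0.839, -0.544]] -0.04288916671905824 [[507.3229585131003, 0.0, 327.0060653560745], [0.0, 507.3229585131003, 209.73977749656314], [0.0, 0.0, 1.0]]
wrist [0.184 0.548 0.383] [[0.427, 0.88, 0.209], [0.904, -0.415, -0.1], [-0.001, 0.232, -0.973]] -0.05013757142115143 [[309.1314291549287, 0.0, 321.02778386020236], [0.0, 309.1314291549287, 201.30790185152944], [0.0, 0.0, 1.0]]
{'time_s': 0.15, 'qpos': array([ 9.79514778e-01,  2.07251159e-01,  1.54258173e+00,  3.64793970e-05,
        1.39349515e+00, -1.50527806e-01]), 'dq': array([-1.34536907e-03, -2.91694409e-03, -4.29233292e-03, -3.41152374e-04,
       -3.51975368e-04, -5.61718070e-05]), 'effort': array([ 7.78192098e-04, -3.71312428e+01, -2.81812710e+01,  6.98449253e-02,
        3.27051769e-02, -7.47455942e-05]), 'eef_pos': array([0.24507707, 0.51967196, 0.30176302]), 'eef_rot': array([-3.31233000e-04,  2.18600468e-01,  9.75814061e-01, -8.02182713e-04]), 'ft_force': array([-0.22990224,  0.02372408, -0.17728748]), 'torque': array([-0.01150481,  0.00459081,  0.03029371]), 'grasp_force': 0.0, 'gripper_width': 0.09406424650761894}
```

View pics/scene0.png

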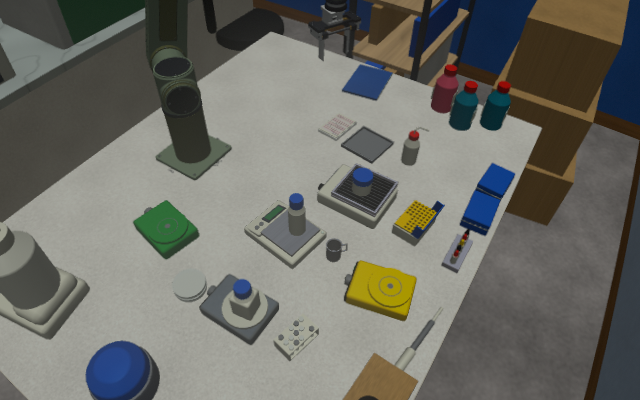

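View pics/side0.png

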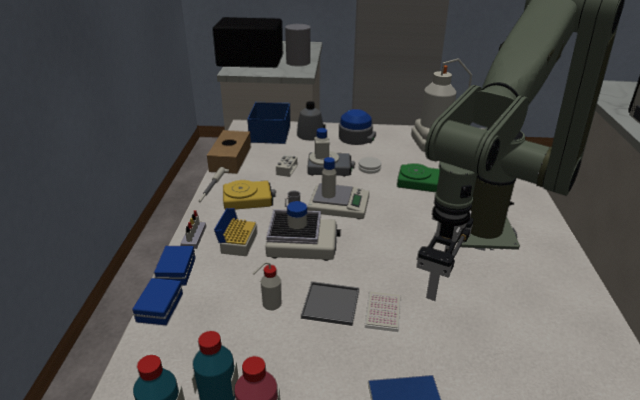

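The scene view shows the tall bottle's cap at about (297,200), the square bottle at (243,287), the jar at (362,176) and the tray at (367,144). The side view shows the same with caps at (329,163), (321,134) and (297,209), and the tray at (331,303). Next I'll measure caps and platforms.

Run:
```python
from h import *
s=grab("scene");d=grab("side")
def blue(c):
    h=cv2.cvtColor(c["pixels"],cv2.COLOR_RGB2HSV)
    m=cv2.inRange(h,(105,150,60),(125,255,255)); n,l,st,ce=cv2.connectedComponentsWithStats(m)
    return [(st[i].tolist(),ce[i].round(1).tolist()) for i in range(1,n) if st[i][4]>40]
print(blue(s));print(blue(d))
a=cv2.resize(s["pixels"][110:350,190:430],None,fx=2.5,fy=2.5,interpolation=cv2.INTER_CUBIC)
b=cv2.resize(d["pixels"][120:330,230:410],None,fx=2.85,fy=2.85,interpolation=cv2.INTER_CUBIC)
cv2.imwrite("pics/s1.png",a[:,:,::-1]);cv2.imwrite("pics/d1.png",b[:,:,::-1])
```

```text
[([269, 0, 56, 16, 445], [303.0, 4.7]), ([357, 0, 15, 28, 251], [363.7, 10.8]), ([429, 0, 20, 19, 84], [437.5, 8.1]), ([459, 0, 10, 10, 69], [463.8, 3.8]), ([461, 0, 75, 74, 3571], [494.5, 32.1]), ([597, 0, 43, 125, 3062], [624.7, 73.0]), ([450, 22, 14, 32, 181], [456.0, 38.8]), ([366, 61, 17, 8, 54], [374.1, 64.2]), ([344, 66, 48, 32, 878], [368.3, 80.7]), ([478, 164, 37, 33, 692], [496.2, 179.4]), ([353, 168, 20, 14, 226], [362.6, 174.7]), ([463, 189, 37, 38, 859], [481.2, 208.6]), ([290, 194, 13, 9, 92], [295.6, 198.0]), ([417, 201, 27, 30, 89], [434.3, 212.7]), ([234, 280, 16, 14, 179], [241.4, 286.3]), ([86, 342, 59, 58, 2662], [115.3, 370.7])]
[([341, 110, 30, 15, 333], [355.7, 117.0]), ([325, 157, 9, 6, 42], [328.8, 159.9]), ([288, 201, 19, 12, 170], [296.5, 206.7]), ([155, 246, 38, 27, 772], [174.0, 259.4]), ([133, 279, 48, 34, 1054], [156.9, 295.3]), ([370, 376, 70, 24, 1371], [404.7, 389.0])]
```

View pics/s1.png

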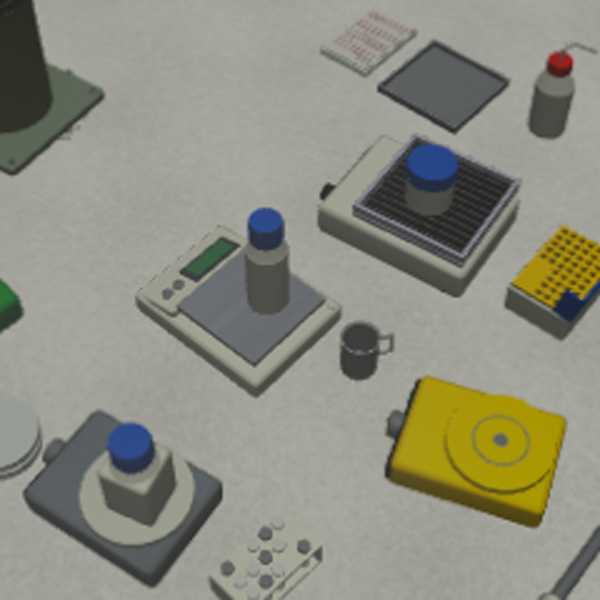

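View pics/d1.png

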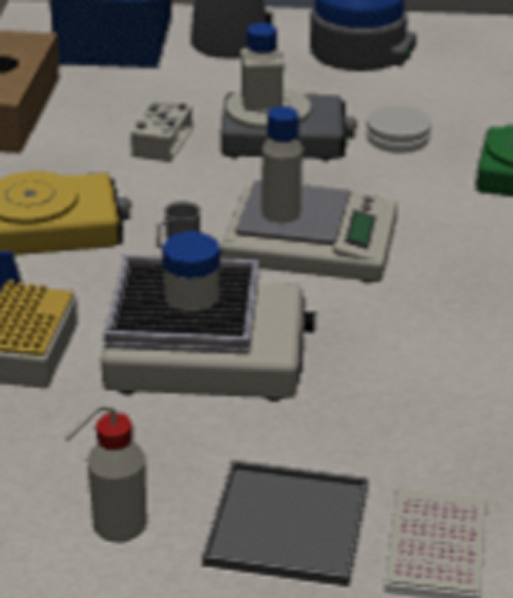

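The crops show the pan, plate, mat rail and tray outlines clearly. I'll turn their corners and the cap tops into positions.

Run:
```python
from h import *
s=grab("scene");d=grab("side")
S=lambda p:(p[0]/2.5+190-.3,p[1]/2.5+110-.3)
D=lambda p:(p[0]/2.85+230-.3,p[1]/2.85+120-.3)
def quad(n,c,f,pts,z):
    P=np.array([onz(c,*f(p),z)[:2] for p in pts]); 
    e=np.roll(P,-1,0)-P
    print(n,"ctr",P.mean(0).round(4),"edges",np.linalg.norm(e,axis=1).round(3),"yaw",np.degrees(np.arctan2(e[:,1],e[:,0])).round(1)%90)
quad("pan s",s,S,[(175,303),(237,248),(326,300),(253,362)],.05)
quad("pan d",d,D,[(250,183),(352,190),(336,243),(236,233)],.05)
quad("shk s",s,S,[(355,210),(418,137),(521,182),(462,262)],.082)
quad("shk d",d,D,[(125,257),(259,262),(252,348),(107,340)],.082)
quad("tray s",s,S,[(379,85),(440,41),(510,83),(455,130)],.012)
quad("tray d",d,D,[(234,464),(368,480),(352,580),(206,565)],.012)
quad("plate s",s,S,[(80,493),(137,443),(195,497),(137,546)],.056)
quad("plate d",d,D,[(224,112),(268,90),(314,110),(268,133)],.056)
for n,a,b,z in [("tall",(265,222),(282,121),.05+.136),("sq",(130,440),(262,36),.056+.11),("jar",(432,160),(191,246),.138)]:
    print(n,onz(s,*S(a),z).round(4),onz(d,*D(b),z).round(4))
print("wash base",onz(s,*S((549,130)),0).round(3),"cup",onz(s,*S((360,335)),.055).round(3))
```

```text
pan s ctr [ 0.4987 -0.1237] edges [0.106 0.13  0.118 0.122] yaw [83.8 86.6 79.8 81.6]
pan d ctr [ 0.4981 -0.1093] edges [0.127 0.125 0.118 0.118] yaw [86.3 81.6 83.3 85.6]
shk s ctr [0.614  0.1144] edges [0.15  0.144 0.152 0.144] yaw [89.4  0.4 89.5 89.6]
shk d ctr [0.6034 0.1316] edges [0.148 0.158 0.147 0.155] yaw [ 0.   0.7 88.5  1. ]
tray s ctr [0.4924 0.3726] edges [0.137 0.131 0.131 0.135] yaw [79.3 78.3 81.2 80.7]
tray d ctr [0.4823 0.3837] edges [0.132 0.134 0.132 0.139] yaw [83.4 83.6 85.4 83.7]
plate s ctr [ 0.5477 -0.3855] edges [0.077 0.088 0.075 0.084] yaw [81.3 79.2 78.1 80.9]
plate d ctr [ 0.5411 -0.3585] edges [0.09  0.086 0.091 0.083] yaw [51.8 49.4 50.2 48.2]
tall [ 0.5168 -0.11    0.186 ] [ 0.513 -0.082  0.186]
sq [ 0.5542 -0.3851  0.166 ] [ 0.5508 -0.357   0.166 ]
jar [0.5999 0.1118 0.138 ] [0.5987 0.1134 0.138 ]
wash base [0.652 0.38  0.   ] cup [ 0.632 -0.096  0.055]
```

```bash
python3 -m jog '[[0,-0.258,-0.044,-0.098,-0.44],[0,-0.258,-0.044,-0.098,-0.44],[0,-0.258,-0.044,-0.098,-0.44],[0,-0.258,-0.044,-0.098,-0.44],[0,-0.258,-0.044,-0.098,-0.44],[0,-0.258,-0.044,-0.098,-0.44],[0,-0.258,-0.044,-0.098,-0.44]]'
python3 - <<'E'
from h import *
s=bot.sense();print(s["eef_pos"],q2R(s["eef_rot"]).round(3).tolist(),s["qpos"].round(2))
import pickle
pickle.dump(grab("wrist","w1.png"),open("w1.pkl","wb"))
E
```

```text
time_s: 1.23
eef_pos: [0.4592, 0.3704, 0.3999]
eef_rot: [-0.001, 0.0, 1.0, -0.0]
ft_force: [-1.0, -0.2, -0.2]
gripper_width: 0.0938
grasp_force: 0.0
[0.45915613 0.3704416  0.39994286] [[-1.0, 0.0, -0.002], [0.0, 1.0, -0.0], [0.002, -0.0, -1.0]] [ 0.53  0.18  1.37  0.    1.59 -1.04]
```

View pics/w1.png

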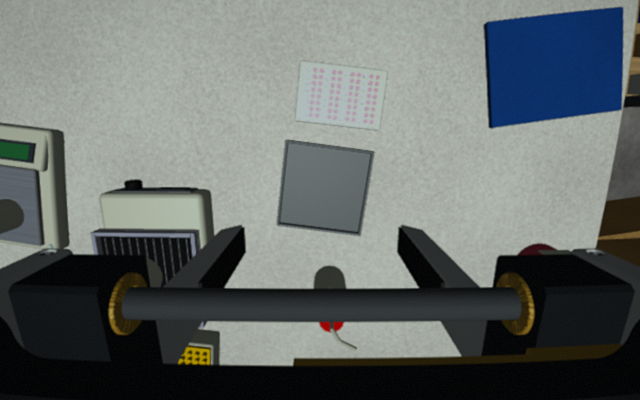

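The wrist picture shows the tray clearly, with corners (286,140), (374,151), (361,235), (277,224), and the wash bottle below it at (330,300).

```bash
cat > snap.py <<'E'
import sys,pickle
from h import *
c=grab("wrist",sys.argv[1]+".png");pickle.dump(c,open(sys.argv[1]+".pkl","wb"));print(bot.sense()["eef_pos"],c["o"])
E
python3 -m jog '[[0,-0.1,-0.25,0,0],[0,-0.1,-0.25,0,0],[0,-0.1,-0.25,0,0],[0,-0.1,-0.25,0,0],[0,-0.1,-0.25,0,0],[0,-0.1,-0.25,0,0],[0,-0.1,-0.25,0,0]]' >/dev/null; python3 snap.py w2
python3 -m jog '[[0,0.1,-0.23,0,0],[0,0.1,-0.23,0,0],[0,0.1,-0.23,0,0],[0,0.1,-0.23,0,0],[0,0.1,-0.23,0,0],[0,0.1,-0.23,0,0]]' >/dev/null; python3 snap.py w3
python3 -m jog '[[0,-0.04,-0.26,0,0],[0,-0.04,-0.26,0,0],[0,-0.04,-0.26,0,0],[0,-0.04,-0.26,0,0],[0,-0.04,-0.26,0,0],[0,-0.04,-0.26,0,0],[0,-0.04,-0.26,0,0]]'; python3 snap.py w4
python3 -c "
import cv2,numpy as np
cv2.imwrite('pics/m.png',np.hstack([cv2.imread(f'pics/w{i}.png')[:300,120:520] for i in (2,3)]))"
```

```text
[0.55895898 0.12218498 0.40055884] [0.49187487 0.12195877 0.48170661]
[ 0.46000487 -0.10814727  0.40076036] [ 0.39259248 -0.10862909  0.48201096]
time_s: 3.88
eef_pos: [0.5002, -0.3675, 0.4009]
eef_rot: [0.0, -0.001, 1.0, 0.0]
ft_force: [0.2, -0.3, -0.3]
gripper_width: 0.0941
grasp_force: 0.0
[ 0.50004135 -0.36759158  0.4010975 ] [ 0.43300748 -0.36767577  0.48208022]
```

View pics/m.png

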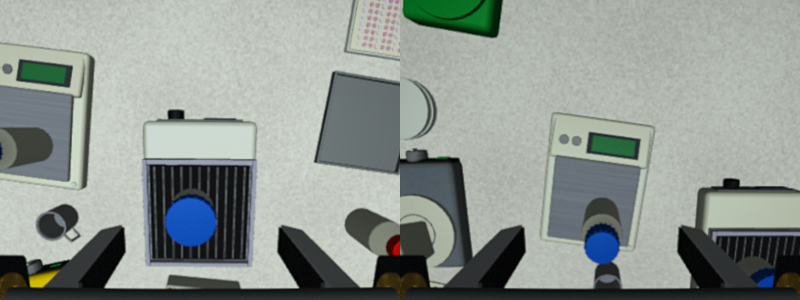

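View pics/w4.png

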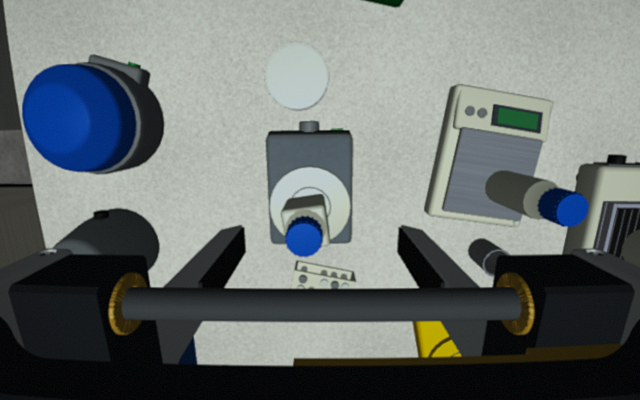

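The montage shows the jar at (191,221) on the mat, whose rails span (143–257, 159–266), and the tall cap at (602,243) over the pan. w4 shows the square cap at (304,237) on the plate, which spans columns 270–350. Now I'll measure these exactly.

```bash
cat > meas.py <<'E'
from h import *
import pickle
L=lambda n:pickle.load(open(n+".pkl","rb"))
def cap(n,c,z,roi,D):
    x0,y0,x1,y1=roi; h=cv2.cvtColor(c["pixels"],cv2.COLOR_RGB2HSV)
    m=cv2.inRange(h,(105,150,60),(125,255,255)); k=np.zeros_like(m);k[y0:y1,x0:x1]=m[y0:y1,x0:x1]
    ct=max(cv2.findContours(k,0,1)[0],key=cv2.contourArea)
    P=np.array([onz(c,u,v,z)[:2] for u,v in ct[:,0].astype(float)],np.float32)
    (a,b),r=cv2.minEnclosingCircle(P*1000); print(n,"cap",(round(a/1000,4),round(b/1000,4)),"dia mm",round(2*r,1),"want",D)
def world(c,ct,z): return np.array([onz(c,u,v,z)[:2]*1000 for u,v in ct],np.float32)
E
python3 - <<'E'
from meas import *
w1,w2,w3,w4=map(L,("w1","w2","w3","w4"))
cap("jar",w2,.138,(270,150,370,260),62)
cap("tall",w3,.186,(280,200,360,285),36)
cap("tall",w4,.186,(520,170,610,250),36)
cap("sq",w4,.166,(270,200,340,260),40)
def rect(n,c,lo,hi,roi,z,want):
    x0,y0,x1,y1=roi; h=cv2.cvtColor(c["pixels"],cv2.COLOR_RGB2HSV)[y0:y1,x0:x1]
    print(n,"hsv mid",h[h.shape[0]//4,h.shape[1]//3])
    m=cv2.morphologyEx(cv2.inRange(h,lo,hi),cv2.MORPH_OPEN,np.ones((3,3)))
    ct=max(cv2.findContours(m,0,1)[0],key=cv2.contourArea)[:,0]+np.array([x0,y0])
    r=cv2.minAreaRect(world(c,ct.astype(float),z)); print("  ",np.round(r[0],1),np.round(r[1],1),r[2],"want",want)
    bx=cv2.boxPoints(r)
rect("tray",w1,(85,5,40),(125,90,150),(265,130,390,245),.012,136)
rect("pan",w3,(85,15,70),(125,90,170),(255,145,380,262),.05,122)
def quad(n,c,pts,z):
    P=world(c,pts,z); print(n,P.mean(0).round(1),np.linalg.norm(np.roll(P,-1,0)-P,axis=1).round(1))
quad("tray",w1,[(286,140),(374,151),(361,235),(277,224)],.012)
quad("shaker",w2,[(263,159),(377,159),(373,266),(266,266)],.082)
quad("pan",w3,[(275,155),(368,166),(358,250),(263,240)],.05)
g=w4["pixels"];h=cv2.cvtColor(g,cv2.COLOR_RGB2HSV); print("plate hsv",h[185,285],"body",h[150,300])
m=cv2.inRange(cv2.cvtColor(g,cv2.COLOR_RGB2GRAY)[160:250,262:352],130,255)
ct=max(cv2.findContours(m,0,1)[0],key=cv2.contourArea)[:,0]+np.array([262,160])
ct=ct[(ct[:,1]<225)]
P=world(w4,cv2.convexHull(ct)[:,0].astype(float),.056); P=P[P[:,0]<P[:,0].min()+75]
A=np.c_[P,np.ones(len(P))];s=np.linalg.lstsq(A,-(P**2).sum(1),rcond=None)[0];print("plate",-s[:2]/2,"d",2*np.sqrt((s[:2]**2).sum()/4-s[2]),len(P))
for n,c in (("2",w2),("3",w3),("4",w4)): pass
big=np.hstack([cv2.resize(w3["pixels"][140:270,250:390],(420,390)),cv2.resize(w4["pixels"][150:280,260:360],(300,390))]);cv2.imwrite("pics/z.png",big[:,:,::-1])
E
```

```text
jar cap (0.5976, 0.1096) dia mm 62.5 want 62
tall cap (0.5113, -0.1076) dia mm 38.4 want 36
tall cap (0.5125, -0.1109) dia mm 39.2 want 36
sq cap (0.5497, -0.3862) dia mm 41.4 want 40
tray hsv mid [ 96  22 116]
   [483.8 374.8] [133.7 133.8] 82.5162353515625 want 136
pan hsv mid [107  37 124]
   [ 497.4 -120.7] [119.2 118.8] 82.1667709350586 want 122
tray [483.6 375.9] [133.1 134.3 135.4 132.4]
shaker [605.6 120.8] [147.1 149.5 150.3 149.5]
pan [ 500.3 -115.5] [130.7 126.3 142.4 127.2]
plate hsv [ 95  16 205] body [101  48 102]
plate [ 578.35343127 -418.4860152 ] d 209.84399015391546 10
```

View pics/z.png

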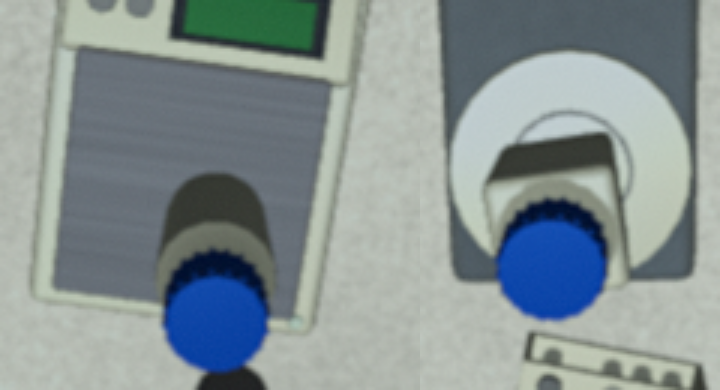

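The zoom shows the pan corners at (77,47), (331,86), (297,322) and (53,287). The plate edges are at left (450,165), right (692,165) and top (570,50).

Run:
```python
from meas import *
w3,w4=L("w3"),L("w4")
P=world(w3,[(275.4,155.4),(360,168.4),(348.7,247),(267.4,235.4)],.05);print(P.mean(0),np.linalg.norm(np.roll(P,-1,0)-P,axis=1))
P=world(w4,[(269.7,204.7),(350.4,204.7),(309.7,166.4)],.056);print(P,"ctr",P[2,0]+58,P[:2,1].mean(),"d",P[1,1]-P[0,1])
g=cv2.cvtColor(w4["pixels"],cv2.COLOR_RGB2GRAY)
for v in (195,200,205): print(v,g[v,264:276],g[v,344:356])
print(g[160:172,310])
```

```text
[ 498.25836 -119.90239] [119.52396 118.35637 121.986   118.5455 ]
[[ 539.8325  -440.13388]
 [ 539.6951  -325.3609 ]
 [ 485.2483  -382.83392]] ctr 543.2483 -382.74738 d 114.77298
195 [187 186 185 163 112  78  95 146 190 202 200 200] [200 200 200 189 149  96  74  84 142 183 184 182]
200 [185 187 192 188 150 106 149 194 201 201 200 201] [198 197 198 199 193 155  96  89 148 185 186 183]
205 [190 189 191 185 157 131 170 199 201 200 199 197] [198 197 196 198 197 179 125  94 145 187 190 189]
[ 91  92  92  93  90  81 101 165 201 202 200 201]
```

```bash
python3 -m jog '[[0,-0.012,0.06,0,0],[0,-0.012,0.12,0,0],[0,-0.012,0.18,0,0],[0,-0.012,0.235,0,0],[0,-0.012,0.258,0.0,0],[0,-0.012,0.258,0.05,0],[0,-0.012,0.258,0.1,0],[0,-0.012,0.258,0.13,0],[0,-0.012,0.258,0.152,0],[0,-0.012,0.258,0.152,0],[0.3,-0.012,0.258,0.152,0],[0.6,-0.012,0.258,0.152,0],[1,-0.012,0.258,0.152,0],[1,-0.012,0.258,0.152,0],[1,-0.012,0.258,0.152,0],[1,-0.012,0.258,0.152,0],[1,-0.012,0.258,0.152,0],[1,-0.012,0.258,0.152,0]]' 25
```

```text
time_s: 6.18
eef_pos: [0.5115, -0.1118, 0.2485]
eef_rot: [-0.0, 0.0, 1.0, 0.0]
ft_force: [-0.2, 1.4, -0.5]
gripper_width: 0.0356
grasp_force: 25.0
```

```bash
python3 -m jog '[[1,0,0,-0.03,0],[1,0,0,-0.08,0],[1,0,0,-0.13,0],[1,0,0.03,-0.15,0],[1,0,0.08,-0.15,0],[1,0.003,0.13,-0.15,0],[1,0.006,0.18,-0.15,0],[1,0.01,0.23,-0.15,0],[1,0.014,0.28,-0.15,0],[1,0.018,0.33,-0.15,0],[1,0.022,0.38,-0.15,0],[1,0.026,0.43,-0.15,0],[1,0.028,0.465,-0.15,0],[1,0.028,0.48,-0.15,0],[1,0.028,0.487,-0.15,0],[1,0.028,0.487,-0.15,0],[1,0.028,0.487,-0.15,0]]'; python3 -m jog '[[1,0,0,0.04,0],[1,0,0,0.09,0],[1,0,0,0.14,0],[1,0,0,0.17,0],[1,0,0,0.185,0],[1,0,0,0.19,0],[1,0,0,0.191,0],[1,0,0,0.192,0]]'
```

```text
time_s: 8.3
eef_pos: [0.4843, 0.374, 0.3987]
eef_rot: [0.0, 0.001, 1.0, -0.0]
ft_force: [-0.5, -0.4, -1.0]
gripper_width: 0.0355
grasp_force: 25.0
time_s: 9.3
eef_pos: [0.4848, 0.3756, 0.2084]
eef_rot: [0.001, 0.0, 1.0, 0.001]
ft_force: [-0.3, 0.5, -0.3]
gripper_width: 0.0357
grasp_force: 25.0
```

```bash
python3 -m jog '[[1,0,0,0.001,0],[1,0,0,0.002,0],[1,0,0,0.003,0],[1,0,0,0.004,0],[1,0,0,0.004,0]]';  python3 -m jog '[[1,0,0,0.001,0],[1,0,0,0.002,0],[1,0,0,0.002,0]]'
```

```text
time_s: 9.93
eef_pos: [0.4838, 0.3751, 0.2024]
eef_rot: [-0.0, 0.0, 1.0, -0.0]
ft_force: [-0.0, -0.8, -2.5]
gripper_width: 0.0357
grasp_force: 25.0
time_s: 10.3
eef_pos: [0.4843, 0.3753, 0.2015]
eef_rot: [0.001, 0.0, 1.0, 0.0]
ft_force: [-1.6, -0.5, 3.4]
gripper_width: 0.0358
grasp_force: 25.0
```

```bash
python3 -m jog '[[0.58,0,0,0,0],[0.5,0,0,0,0],[0.4,0,0,0,0],[0.2,0,0,0,0],[0,0,0,-0.005,0],[0,0,0,-0.04,0],[0,0,0,-0.09,0],[0,0,0,-0.14,0],[0,-0.03,-0.03,-0.15,0],[0,-0.06,-0.08,-0.15,0],[0,-0.09,-0.13,-0.15,0],[0,-0.114,-0.18,-0.15,0],[0,-0.114,-0.23,-0.15,0],[0,-0.114,-0.266,-0.15,0],[0,-0.114,-0.266,-0.15,0],[0,-0.114,-0.266,-0.11,0],[0,-0.114,-0.266,-0.06,0],[0,-0.114,-0.266,-0.02,0],[0,-0.114,-0.266,-0.004,0],[0,-0.114,-0.266,-0.004,0]]'
python3 - <<'E'
from h import *
c=grab("side");cv2.imwrite("pics/c1.png",cv2.resize(c["pixels"][150:330,220:420],None,fx=2,fy=2)[:,:,::-1])
E
```

```text
time_s: 12.8
eef_pos: [0.5974, 0.1098, 0.2041]
eef_rot: [-0.001, -0.0, 1.0, 0.0]
ft_force: [0.9, -0.1, 0.8]
gripper_width: 0.0939
grasp_force: 0.0
```

View pics/c1.png

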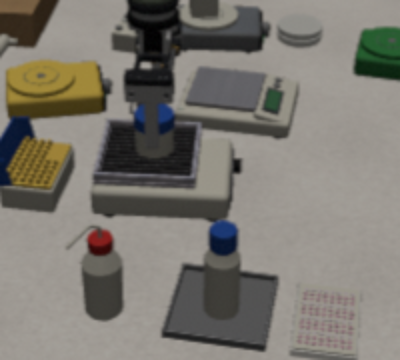

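The side view shows the tall bottle upright in the middle of the tray, and the fingers either side of the jar lid.

```bash
python3 -m jog '[[0.2,0,0,0,0],[0.3,0,0,0,0],[1,0,0,0,0],[1,0,0,0,0],[1,0,0,0,0],[1,0,0,0,0],[1,0,0,0,0],[1,0,0,-0.02,0],[1,0,0,-0.06,0],[1,0,0,-0.1,0],[1,0.01,-0.03,-0.11,0],[1,0.03,-0.07,-0.11,0],[1,0.05,-0.115,-0.11,0],[1,0.07,-0.16,-0.11,0],[1,0.09,-0.2,-0.11,0],[1,0.099,-0.222,-0.11,0],[1,0.099,-0.23,-0.11,0],[1,0.099,-0.23,-0.11,0]]' 30
python3 -m jog '[[1,0,0,0.03,0],[1,0,0,0.07,0],[1,0,0,0.11,0],[1,0,0,0.125,0],[1,0,0,0.13,0],[1,0,0,0.131,0],[1,0,0,0.132,0],[1,0,0,0.132,0]]'
```

```text
time_s: 15.1
eef_pos: [0.4988, -0.1209, 0.3149]
eef_rot: [0.0, 0.001, 1.0, 0.0]
ft_force: [-0.9, 1.1, -3.1]
gripper_width: 0.0593
grasp_force: 30.0
time_s: 16.1
eef_pos: [0.4991, -0.1211, 0.1837]
eef_rot: [0.001, 0.0, 1.0, -0.0]
ft_force: [0.7, -0.2, -2.2]
gripper_width: 0.0598
grasp_force: 30.0
```

```bash
python3 -m jog '[[1,0.001,0.001,0.001,0],[1,0.001,0.001,0.002,0],[1,0.001,0.001,0.003,0],[1,0.001,0.001,0.003,0]]'; python3 -m jog '[[1,0,0,0.001,0],[1,0,0,0.001,0]]'
```

```text
time_s: 16.6
eef_pos: [0.4976, -0.1199, 0.1812]
eef_rot: [-0.0, 0.0, 1.0, 0.0]
ft_force: [-3.8, 1.7, 7.8]
gripper_width: 0.0597
grasp_force: 30.0
time_s: 16.85
eef_pos: [0.4977, -0.1199, 0.1812]
eef_rot: [-0.0, 0.0, 1.0, -0.0]
ft_force: [-6.1, 1.9, 13.5]
gripper_width: 0.0593
grasp_force: 30.0
```

```bash
python3 -m jog '[[0.35,0,0,-0.001,0],[0.3,0,0,-0.001,0],[0.2,0,0,-0.001,0],[0,0,0,-0.001,0],[0,0,0,-0.02,0],[0,0,0,-0.06,0],[0,0,0,-0.11,0],[0,0,-0.01,-0.16,0],[0,-0.01,-0.05,-0.17,0],[0,-0.02,-0.1,-0.17,0],[0,-0.03,-0.15,-0.17,0],[0,-0.04,-0.2,-0.17,0],[0,-0.052,-0.25,-0.17,0],[0,-0.052,-0.266,-0.17,0],[0,-0.052,-0.266,-0.16,0],[0,-0.052,-0.266,-0.12,0],[0,-0.052,-0.266,-0.08,0],[0,-0.052,-0.266,-0.055,0],[0,-0.052,-0.266,-0.05,0],[0,-0.052,-0.266,-0.05,0]]'
python3 - <<'E'
from h import *
c=grab("side");d=grab("scene");cv2.imwrite("pics/c2.png",np.hstack([cv2.resize(c["pixels"][100:260,250:410],None,fx=2.5,fy=2.5),cv2.resize(d["pixels"][170:330,190:350],None,fx=2.5,fy=2.5)])[:,:,::-1])
E
```

```text
time_s: 19.35
eef_pos: [0.5496, -0.3848, 0.2291]
eef_rot: [0.0, -0.0, 1.0, 0.0]
ft_force: [-0.4, -0.1, 0.4]
gripper_width: 0.0942
grasp_force: 0.0
```

View pics/c2.png

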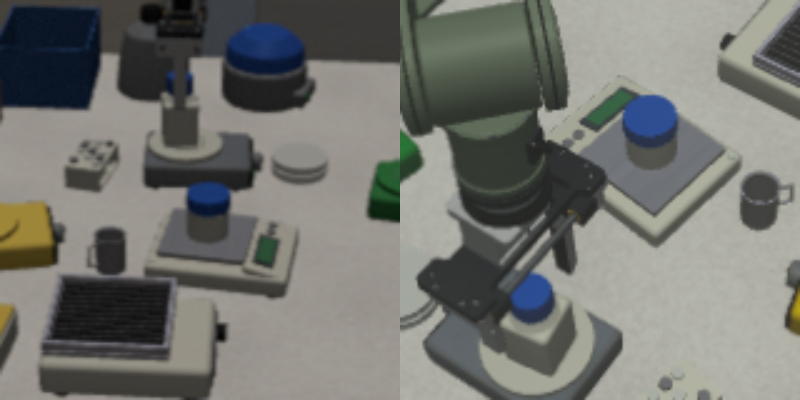

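The jar stands upright on the pan, the shaker is empty, and the open fingers straddle the square bottle's cap.

```bash
python3 -m jog '[[0.4,0,0,0,0],[1,0,0,0,0],[1,0,0,0,0],[1,0,0,0,0],[1,0,0,0,0],[1,0,0,0,0],[1,0,0,0,0],[1,0,0,-0.02,0],[1,0,0,-0.06,0],[1,0,0,-0.11,0],[1,0,0,-0.15,0],[1,0,0,-0.15,0]]' 30
python3 -m jog '[[1,-0.003,0.03,0,0],[1,-0.008,0.075,0,0],[1,-0.014,0.125,0,0],[1,-0.02,0.175,0,0],[1,-0.026,0.225,0,0],[1,-0.032,0.275,0,0],[1,-0.038,0.325,0,0],[1,-0.044,0.375,0,0],[1,-0.05,0.425,0,0],[1,-0.054,0.465,0,0],[1,-0.056,0.49,0,0],[1,-0.056,0.502,0,0],[1,-0.056,0.506,0,0],[1,-0.056,0.506,0,0],[1,-0.056,0.506,0,0]]'
```

```text
time_s: 20.95
eef_pos: [0.5505, -0.3867, 0.3849]
eef_rot: [0.004, 0.0, 1.0, -0.003]
ft_force: [0.5, -0.2, -1.9]
gripper_width: 0.0396
grasp_force: 32.4
time_s: 22.82
eef_pos: [0.6058, 0.119, 0.3786]
eef_rot: [-0.0, 0.001, 1.0, -0.0]
ft_force: [0.6, -0.4, -1.0]
gripper_width: 0.0394
grasp_force: 32.3
```

```bash
python3 -m jog '[[1,0,0.001,0.03,0],[1,0,0.001,0.07,0],[1,0,0.001,0.105,0],[1,0,0.001,0.12,0],[1,0,0.001,0.125,0],[1,0,0.001,0.127,0],[1,0,0.001,0.128,0],[1,0,0.001,0.128,0]]'; python3 -m jog '[[1,0,0,0.001,0],[1,0,0,0.002,0],[1,0,0,0.002,0]]'; python3 -m jog '[[1,0,0,0.001,0],[1,0,0,0.001,0]]'
```

```text
time_s: 23.82
eef_pos: [0.6062, 0.1211, 0.2518]
eef_rot: [0.001, 0.0, 1.0, 0.0]
ft_force: [0.3, 0.2, -2.0]
gripper_width: 0.0396
grasp_force: 32.3
time_s: 24.2
eef_pos: [0.6056, 0.1211, 0.2485]
eef_rot: [-0.0, 0.0, 1.0, -0.0]
ft_force: [-0.3, -0.1, -1.4]
gripper_width: 0.0393
grasp_force: 32.3
time_s: 24.45
eef_pos: [0.6056, 0.121, 0.2475]
eef_rot: [-0.0, 0.0, 1.0, -0.0]
ft_force: [-0.1, -0.6, -1.6]
gripper_width: 0.0399
grasp_force: 32.3
```

```bash
python3 -m jog '[[1,0,0,0.001,0],[1,0,0,0.001,0]]'; python3 -m jog '[[1,0,0,0.0005,0],[1,0,0,0.0005,0]]'
```

```text
time_s: 24.7
eef_pos: [0.6058, 0.121, 0.2469]
eef_rot: [0.0, 0.0, 1.0, 0.0]
ft_force: [0.2, 0.0, 0.2]
gripper_width: 0.0398
grasp_force: 32.4
time_s: 24.95
eef_pos: [0.6059, 0.121, 0.2469]
eef_rot: [0.0, 0.0, 1.0, 0.0]
ft_force: [-1.1, -0.7, 2.5]
gripper_width: 0.0397
grasp_force: 32.6
```

```bash
python3 -m jog '[[0.54,0,0,0,0],[0.45,0,0,0,0],[0.3,0,0,0,0],[0,0,0,0,0],[0,0,0,-0.02,0],[0,0,0,-0.06,0],[0,0,0,-0.11,0],[0,0.01,0.01,-0.15,0],[0,0.03,0.05,-0.15,0],[0,0.06,0.1,-0.15,0],[0,0.09,0.15,-0.15,0],[0,0.11,0.2,-0.15,0],[0,0.1215,0.24,-0.15,0],[0,0.1215,0.2545,-0.15,0],[0,0.1215,0.2545,-0.12,0],[0,0.1215,0.2545,-0.07,0],[0,0.1215,0.2545,-0.02,0],[0,0.1215,0.2545,0.02,0],[0,0.1215,0.2545,0.043,0],[0,0.1215,0.2545,0.043,0]]'
python3 snap.py w5
python3 - <<'E'
from h import *
c=grab("side");d=grab("wrist");cv2.imwrite("pics/c3.png",np.hstack([cv2.resize(c["pixels"][160:330,240:410],(400,400)),cv2.resize(d["pixels"],None,fx=.625,fy=.625)[:, :400] if 0 else cv2.resize(d["pixels"][100:400,170:470],(400,400))])[:,:,::-1])
E
```

```text
time_s: 27.45
eef_pos: [0.4841, 0.3742, 0.2013]
eef_rot: [-0.002, 0.001, 1.0, -0.001]
ft_force: [0.2, -0.8, 0.4]
gripper_width: 0.0945
grasp_force: 0.0
[0.48504754 0.37490832 0.20324249] [0.41729641 0.37456504 0.28280364]
```

View pics/c3.png

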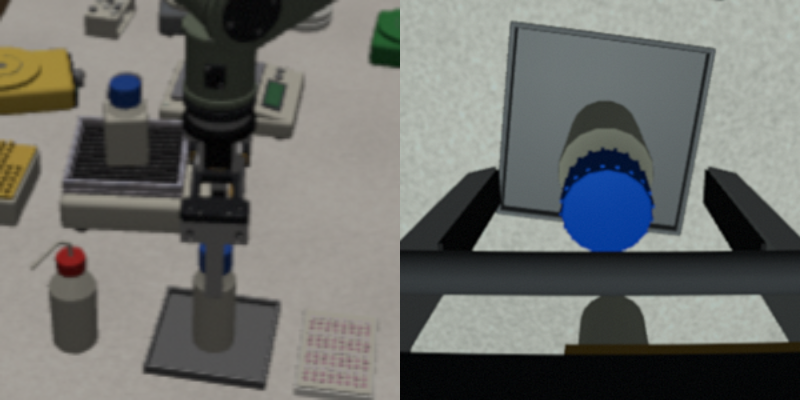

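The square bottle stands upright on the mat, and the fingers straddle the tall bottle's cap over the tray.

```bash
python3 -m jog '[[0.3,0,0,0,0],[1,0,0,0,0],[1,0,0,0,0],[1,0,0,0,0],[1,0,0,0,0],[1,0,0,0,0],[1,0,0,0,0],[1,0,0,-0.02,0],[1,0,0,-0.06,0],[1,0,0,-0.11,0],[1,0,0,-0.16,0],[1,0,0,-0.19,0],[1,0,0,-0.2,0],[1,0,0,-0.2,0]]' 25
python3 -m jog '[[1,0,-0.03,0,0],[1,0,-0.075,0,0],[1,0,-0.125,0,0],[1,0,-0.175,0,0],[1,0,-0.225,0,0],[1,0,-0.275,0,0],[1,0,-0.325,0,0],[1,-0.005,-0.375,0,0],[1,-0.01,-0.425,0,0],[1,-0.018,-0.475,0,0],[1,-0.026,-0.525,0,0],[1,-0.034,-0.575,0,0],[1,-0.042,-0.625,0,0],[1,-0.05,-0.675,0,0],[1,-0.056,-0.715,0,0],[1,-0.058,-0.74,0,0],[1,-0.058,-0.753,0,0],[1,-0.058,-0.758,0,0],[1,-0.058,-0.758,0,0],[1,-0.058,-0.758,0,0]]'
```

```text
time_s: 29.35
eef_pos: [0.4843, 0.3756, 0.4035]
eef_rot: [0.0, 0.0, 1.0, 0.0]
ft_force: [0.1, 0.4, -1.7]
gripper_width: 0.0357
grasp_force: 25.0
time_s: 31.85
eef_pos: [0.542, -0.3814, 0.4034]
eef_rot: [0.0, -0.0, 1.0, 0.0]
ft_force: [0.6, 0.4, -2.1]
gripper_width: 0.0356
grasp_force: 25.0
```

```bash
python3 -m jog '[[1,0,-0.001,0.03,0],[1,-0.001,-0.001,0.075,0],[1,-0.001,-0.001,0.115,0],[1,-0.001,-0.001,0.132,0],[1,-0.001,-0.001,0.139,0],[1,-0.001,-0.001,0.142,0],[1,-0.001,-0.001,0.143,0],[1,-0.001,-0.001,0.143,0]]'; python3 -m jog '[[1,0,0,0.001,0],[1,0,0,0.002,0],[1,0,0,0.002,0]]'; python3 -m jog '[[1,0,0,0.001,0],[1,0,0,0.001,0]]'; python3 -m jog '[[1,0,0,0.001,0],[1,0,0,0.001,0]]'
```

```text
time_s: 32.85
eef_pos: [0.5432, -0.3838, 0.2615]
eef_rot: [0.001, 0.0, 1.0, -0.001]
ft_force: [-0.3, 0.2, -1.2]
gripper_width: 0.0357
grasp_force: 25.0
time_s: 33.22
eef_pos: [0.5427, -0.3834, 0.258]
eef_rot: [-0.0, 0.0, 1.0, 0.0]
ft_force: [-0.4, -0.8, -1.5]
gripper_width: 0.0357
grasp_force: 25.0
time_s: 33.48
eef_pos: [0.5427, -0.3834, 0.257]
eef_rot: [-0.0, 0.0, 1.0, 0.0]
ft_force: [0.1, -0.3, -2.0]
gripper_width: 0.0355
grasp_force: 25.0
time_s: 33.72
eef_pos: [0.5428, -0.3834, 0.2561]
eef_rot: [-0.0, 0.0, 1.0, 0.0]
ft_force: [0.2, 0.1, -0.8]
gripper_width: 0.0355
grasp_force: 25.0
```

```bash
python3 -m jog '[[1,0,0,0.001,0],[1,0,0,0.001,0]]'
```

```text
time_s: 33.98
eef_pos: [0.543, -0.3834, 0.256]
eef_rot: [0.0, 0.0, 1.0, -0.0]
ft_force: [-0.9, 0.8, 2.4]
gripper_width: 0.0354
grasp_force: 25.0
```

```bash
python3 -m jog '[[0.58,0,0,0,0],[0.5,0,0,0,0],[0.4,0,0,0,0],[0.2,0,0,0,0],[0,0,0,0,0],[0,0,0,-0.02,0],[0,0,0,-0.06,0],[0,0,0,-0.11,0],[0,0,0,-0.15,0],[0,0.04,0,-0.17,0],[0,0.05,0,-0.17,0],[0,0.05,0,-0.17,0]]'; python3 snap.py v4
python3 -m jog '[[0,0.03,0.06,0,0],[0,0.03,0.12,0,0],[0,0.03,0.18,0,0],[0,0.03,0.24,0,0],[0,0.03,0.27,0,0],[0,0.03,0.27,0,0],[0,0.03,0.27,0,0]]'>/dev/null; python3 snap.py v3
python3 -m jog '[[0,-0.04,0.06,0,0],[0,-0.08,0.12,0,0],[0,-0.09,0.18,0,0],[0,-0.09,0.23,0,0],[0,-0.09,0.23,0,0],[0,-0.09,0.23,0,0]]'>/dev/null; python3 snap.py v2
python3 - <<'E'
from meas import *
v4,v3,v2=map(L,("v4","v3","v2"))
cap("tall",v4,.192,(250,180,380,300),36);cap("jar",v3,.114,(250,150,390,290),62);cap("sq",v2,.184,(250,150,390,290),40)
cv2.imwrite("pics/f.png",np.hstack([cv2.resize(v["pixels"][100:320,210:430],(266,266)) for v in (v4,v3,v2)])[:,:,::-1])
E
```

```text
time_s: 35.48
eef_pos: [0.4925, -0.3833, 0.4254]
eef_rot: [0.0, 0.001, 1.0, -0.0]
ft_force: [-0.2, 0.3, -1.0]
gripper_width: 0.094
grasp_force: 0.0
[ 0.49283824 -0.38314421  0.42444732] [ 0.42526906 -0.38313413  0.50659918]
[ 0.46331615 -0.11414552  0.42443058] [ 0.39634079 -0.1136254   0.5056498 ]
[0.55362994 0.1150029  0.42470859] [0.48663395 0.11585133 0.50580588]
tall cap (0.5408, -0.3818) dia mm 37.4 want 36
jar cap (0.4968, -0.1201) dia mm 61.2 want 62
sq cap (0.6072, 0.1212) dia mm 42.5 want 40
```

View pics/f.png

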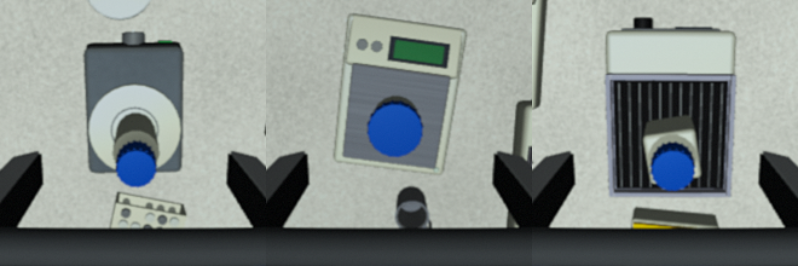

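All three bottles stand upright, within about 2 mm of the platform centres I measured, and the gripper is clear of everything.

```bash
python3 -c "
from plant import bot
print(bot.sign_off())"
```

```text
the job is handed in; nothing more can be done
None
```

The job is handed in after about 37 s of robot time: the tall bottle is on the stirrer, the square bottle on the shaker and the jar on the balance, all upright and within about 2 mm of the measured centres, with the tray empty again.

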